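Show the middle-sized pump plunger over the inspection mirror

TASK

Of the three pump plungers standing in the rack, draw the one of middle thickness (the 29 mm one) straight up out of its hole, turn it to lie level, and hold it level in the gripper over the middle of the inspection mirror, at least 12 cm above the bench, so that its underside can be looked at. Finish while still holding it there, still; leave the other two plungers standing in the rack and the things round about where they are.

Things in the scene. Friction and masses are not known exactly. Their poses are not given: they have to be found in the camera images.
- plunger_29: Steel plunger, upright in one of the rack's holes (which one varies): round barrel 29 mm thick, 80 mm long, above a shank 14 mm thick, 42 mm long. Origin at the shank's foot, z along the axis to the barrel's free end (z = 122 mm). Seated, its shoulder rests on the rack, the foot 8 mm and the free end 130 mm above the bench. The one to take; about 0.25 kg.
- plunger_29_mid (a point): Middle of the 29 mm plunger's barrel: on its axis, 82 mm from the foot, 90 mm above the bench while seated. The centre of mass lies about 7 mm nearer the foot; gripped here with 60 N it does not slip.
- plunger_22: Steel plunger, upright in one of the rack's holes (which one varies): round barrel 22 mm thick, 80 mm long, above a shank 14 mm thick, 42 mm long. Origin at the shank's foot, z along the axis to the barrel's free end (z = 122 mm). Seated, its shoulder rests on the rack, the foot 8 mm and the free end 130 mm above the bench. A look-alike, to be left standing.
- plunger_36: Steel plunger, upright in one of the rack's holes (which one varies): round barrel 36 mm thick, 80 mm long, above a shank 14 mm thick, 42 mm long. Origin at the shank's foot, z along the axis to the barrel's free end (z = 122 mm). Seated, its shoulder rests on the rack, the foot 8 mm and the free end 130 mm above the bench. A look-alike, to be left standing.
- rack: Fixed black plastic block, 70 mm (its x) by 260 mm (its y) by 50 mm high, with three round holes of 16 mm diameter, 45 mm deep, in a row along its y axis at y = -90, 0 and +90 mm, one plunger in each (1 mm clearance all round). Origin at the centre of its underside on the bench, z up.
- mirror: Fixed flat inspection mirror lying on the bench, face up in a black frame: 130 mm (its x) by 170 mm (its y) by 10 mm thick. Origin at the centre of its underside on the bench, z up.
- tin: Closed tin, 64 mm in diameter, 60 mm high, standing loose beyond the work; origin at the centre of its underside. Bystander.
- wrench: Steel wrench, 180 mm long, lying loose on the bench near the robot; its x axis runs along it. Bystander.
- bin: Small open red parts bin, 100 by 140 by 50 mm high, standing loose; origin at the centre of its underside. Bystander.
- cup: Open steel cup, 70 mm across the rim, 50 mm high, standing loose; origin at the centre of its underside. Bystander.
Mind the look-alikes: they are no part of the job. Leave any pink look-alike of the plunger_29 alone. Leave any pink look-alike of the plunger_22 alone.

How it is judged:
On the way:
1. the 29 mm plunger is drawn straight up out of its hole by the gripper: its foot is above the rack's top (50 mm) while it is within 20 degrees of upright (height (world z) of plunger_29 above 0.052 m and angle between plunger_29's own z axis and vertical below 0.35 rad and contact force between plunger_29 and the fingers above 1 N), for 0.1 s.
At the end, for the whole second after the job is handed in: 29 mm plunger still in the fingers, off rack and mirror, within 10 deg of level, barrel middle over 115 mm up and within 50 mm (level) of the mirror centre, foot over 95 mm up; other plungers in their holes (under 15 mm, 0.15 rad), bystanders moved under 30 mm (angle between plunger_29's own z axis and vertical between 1.396 and 1.745 rad and height (world z) of plunger_29_mid above 0.115 m and height (world z) of plunger_29 above 0.095 m and horizontal distance between plunger_29_mid and mirror below 0.05 m and linear speed of plunger_29 below 0.03 m/s and angular speed of plunger_29 below 0.15 rad/s and contact force between plunger_29 and the fingers above 2 N and contact force between plunger_29 and rack below 0.2 N and contact force between plunger_29 and mirror below 0.2 N and distance of each of plunger_22, plunger_36 from where it was at the start of the episode below 0.015 m and angle between each of plunger_22, plunger_36's own z axis and vertical below 0.15 rad and distance of each of tin, wrench, bin, cup from where it was at the start of the episode below 0.03 m); the arm keeps its last pose, push and grip.
It fails at once if one of the other two plungers is moved by 20 mm or more (distance of any of plunger_22, plunger_36 from where it was at the start of the episode above 0.02 m).
It fails at once if a bystander (tin, wrench, bin or cup) is pushed by 40 mm or more (distance of any of tin, wrench, bin, cup from where it was at the start of the episode above 0.04 m).
It also fails if it takes over 35 s, if anything falls off the work surface, if the arm or the gripper's body presses on something with over 40 N, if the wrist force passes 120 N, or if a joint passes its speed limit or range.

ROBOT

A 6-joint arm with a two-finger parallel gripper is mounted at the origin on the work surface. World frame = base frame: x ahead of the robot, y to its left, z up, the work surface at z = 0. Lengths are in m, angles in rad, forces in N, time in s.
With the tool pointing down it reaches from about 0.225 to 0.875 m from the base axis. Payload 3.4 kg.
Tool frame: the origin (TCP) lies at the very end of the fingers, on their centre line; the grasp point (between the pads) lies 19 mm behind it; z points along the fingers, y is the line along which they close (so a half turn about z gives the same grasp; the last joint's range is limited). The gripper opens to 85 mm and grips with 20 to 120 N. Pads are 22 mm wide; open, the fingers measure 114 mm over their backs; the gripper's body (76 mm by 85 mm) begins 54 mm behind the grasp point. The pads swing forward as they close: fully open they stand 13 mm farther back than shut.
Start: joints at [0.984, 0.276, 1.505, -0, 1.361, -0.121], TCP at [0.258, 0.514, 0.231] pointing down, gripper open.
Joint ranges: [-2.89, 2.89], [-0.75, 2.08], [0.22, 2.7], [-1.18, 4.32], [0.11, 2.71], [-2.7, 2.7]. Speed limits (rad/s): [2.57, 2.57, 3.14, 3.14, 3.14, 3.14].

INTERFACE

Orientations are given as a unit quaternion [w, x, y, z].
In Python, from rig import manip, eyes gives the robot as it stands.
- The arm moves only by the tool servo_tool, never from a script. Its argument "series" is text: rows parted by semicolons, each of 7 numbers parted by spaces: the shift along the tool's x, y, z in m, then the turn, a rotation vector about the tool's x, y, z in degrees, then the closure, from 0 (fully open) to 1 (shut). In form: dx dy dz ax ay az fingers; .... A call has 1 to 5 rows; each row is the pose to reach, as a shift and turn from the pose commanded when the call began, along the tool's axes at that moment; what a row does not reach only later rows make up. A row lasts 1/10 s, in which the tool goes at most 50 mm and 8.59 degrees, less where a joint would pass 70% of its speed; a pose out of reach is approached as far as the arm can. A call with a gripper value outside its range is refused whole. The fingers move at their own pace and stop on an object; "squeeze" is the grip in N (left out, the last holds). Time passes only in rows, so rows that repeat a pose let the fingers close. It gives the time, the measured TCP pose, the force, the opening and the grip force at its end, in the units of the state.
- manip.get_state(): the state, without advancing time (a new reading comes with each control period).
- eyes.get_image(name): name is "side" or "top"; returns the picture (400x640x3 uint8, red, green, blue); there is no depth.
- eyes.camera_info(name): a dict with "fx", "fy", "cx", "cy" (pixels), "eye" and "orientation" of the camera in the world. Camera axes: x right, y down, z forward; pixel columns grow to the right and rows downward; lengths in m; the calibration is good to about 2 mm. A picture is of the moment at which its call begins. camera_info takes no time and is no camera call.
- manip.sign_off(): hands the job in; it is judged then, once.
The state is a dict: "clock": time; "qpos": joint angles; "qd": joint speeds; "effort": joint torques, N m; "position": TCP position; "ee_rot": TCP orientation; "contact_force": force on the tool from outside, world axes, zero at the start; "moment": the same for the moment, N m; "width": finger opening in m; "gripper_force": force on a finger pad.
Only numpy, scipy, OpenCV 4.12 (cv2) and the standard library are available. Lean on these libraries where they do the work, as an engineer would, in place of code of your own. Each camera call takes 0.05 s, during which the arm holds its last target. There are 200 camera calls.

## Working session

There is one attempt and no reset: what is moved stays moved. The work goes in short steps, Python scripts to look and compute and a tool call to move; the robot and the scene stay as the last step left them, time stands still between calls to the robot, and variables do not carry over. Pictures are saved under pics/ and viewed, at most 10 in all, crops included, and the job is handed in when it is done.

Besides the shell and the picture viewer there is one more tool, called as a command line: name --argument value ..., lists and objects as JSON in quotes. servo_tool: Moves the arm, as the interface text tells. Its arguments: {"type":"object","properties":{"series":{"type":"string"},"squeeze":{"type":"number"}},"required":["series"]}

```bash
mkdir -p pics; python3 - <<'E'
from rig import manip, eyes
import cv2
for n in("side","top"):
    cv2.imwrite(f"pics/{n}0.png",eyes.get_image(n)[:,:,::-1]); print(eyes.camera_info(n))
print(manip.get_state())
E
```

```text
{'fx': 404.60001889895, 'fy': 404.60001889895, 'cx': 322.55087040993516, 'cy': 201.07825052458972, 'eye': array([ 0.15933078, -0.77650017,  0.84523661]), 'orientation': array([-0.39193166,  0.88660934, -0.22770166,  0.09200767])}
{'fx': 383.9299109642716, 'fy': 383.9299109642716, 'cx': 319.22221937181615, 'cy': 197.86500205396095, 'eye': array([ 0.43120822, -0.03117465,  1.04136921]), 'orientation': array([-0.04268023,  0.71218869, -0.69916488,  0.04619671])}
{'clock': 0.1, 'qpos': array([ 9.84008512e-01,  2.76543695e-01,  1.50599264e+00,  1.96588639e-05,
        1.36065802e+00, -1.21014475e-01]), 'qd': array([ 2.09496095e-03,  7.02087704e-06, -4.00677778e-03, -6.02833550e-04,
       -2.87849154e-04,  1.18155128e-04]), 'effort': array([ 1.07763488e-03, -4.17697906e+01, -2.46405011e+01, -3.66622153e-04,
        5.79109619e-03,  1.09235224e-06]), 'position': array([0.25799765, 0.5133707 , 0.23052491]), 'ee_rot': array([-2.86557561e-04,  2.30789152e-01,  9.73003456e-01, -7.47886531e-04]), 'contact_force': array([-0.50263045, -0.16393952, -0.13131307]), 'moment': array([-0.03966358,  0.02716419,  0.03122333]), 'gripper_force': 0.0, 'width': 0.08519835519075933}
```

View pics/side0.png

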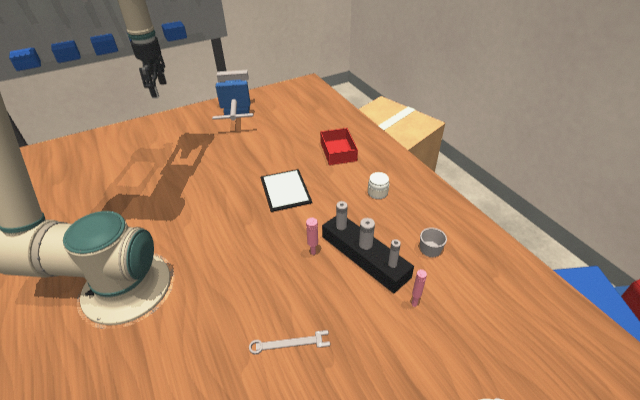

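View pics/top0.png

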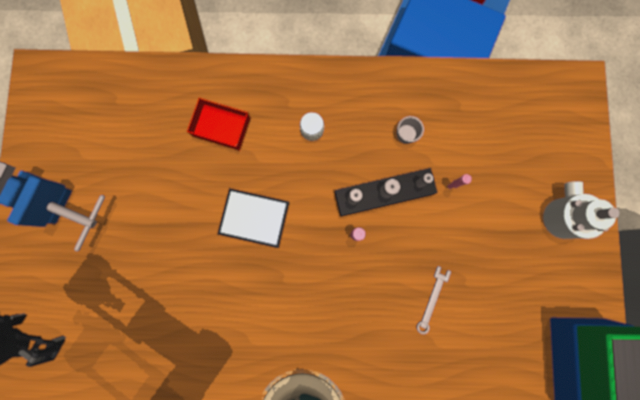

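The side view shows the rack with three plungers: tops at about (342,206), (367,225) and (395,243). Pink look-alikes stand beside it at (312,235) and (419,288). In the top view the plungers are at (356,195), (392,187) and (428,178), and the mirror is at (253,217). I'll zoom in and measure thicknesses.

```bash
cat > h.py <<'E'
import numpy as np
from rig import manip, eyes
from scipy.spatial.transform import Rotation as R
def rot(q): return R.from_quat([q[1],q[2],q[3],q[0]])
def cast(n,u,v,z):
    c=eyes.camera_info(n); d=rot(c['orientation']).apply([(u-c['cx'])/c['fx'],(v-c['cy'])/c['fy'],1])
    return c['eye']+d*(z-c['eye'][2])/d[2]
def proj(n,p):
    c=eyes.camera_info(n); d=rot(c['orientation']).inv().apply(np.array(p)-c['eye'])
    return c['fx']*d[0]/d[2]+c['cx'],c['fy']*d[1]/d[2]+c['cy']
E
python3 - <<'E'
import cv2
from h import *
s=cv2.imread('pics/side0.png');t=cv2.imread('pics/top0.png')
a=cv2.resize(s[190:310,295:435],None,fx=5,fy=5,interpolation=cv2.INTER_CUBIC)[:600]
b=cv2.resize(t[160:250,325:485],None,fx=5,fy=5,interpolation=cv2.INTER_CUBIC)
cv2.imwrite('pics/sc.png',a);cv2.imwrite('pics/tc.png',b)
# mirror
m=(t.min(2)>190).astype(np.uint8)
for c in cv2.findContours(m,0,2)[0]:
    if cv2.contourArea(c)>800:
        r=cv2.minAreaRect(c);print(r, cast('top',*r[0],.01),[cast('top',*p,.01)[:2].round(3) for p in cv2.boxPoints(r)])
k=(t.max(2)<60).astype(np.uint8);k[:165]=0;k[225:]=0;k[:,:325]=0;k[:,440:]=0
r=cv2.minAreaRect(cv2.findNonZero(k));print(r,cast('top',*r[0],.05),[cast('top',*p,.05)[:2].round(3) for p in cv2.boxPoints(r)])
for u,v in((356,195),(392,187),(428,178)):print(cast('top',u,v,.13).round(3))
for u,v in((342,206),(367,224),(395,243)):print(cast('side',u,v,.13).round(3))
E
```

```text
((252.89950561523438, 217.44503784179688), (56.0721321105957, 40.999996185302734), 12.724355697631836) [0.50526752 0.14213028 0.01      ] [array([0.467, 0.226]), array([0.575, 0.207]), array([0.544, 0.058]), array([0.437, 0.079])]
((384.924560546875, 191.9294891357422), (25.022544860839844, 98.37238311767578), 76.75948333740234) [ 0.57544785 -0.20619121  0.05      ] [array([ 0.575, -0.074]), array([ 0.64 , -0.325]), array([ 0.576, -0.339]), array([ 0.512, -0.089])]
[ 0.555 -0.123  0.13 ]
[ 0.576 -0.209  0.13 ]
[ 0.6   -0.296  0.13 ]
[ 0.556 -0.126  0.13 ]
[ 0.576 -0.212  0.13 ]
[ 0.6   -0.296  0.13 ]
```

View pics/sc.png

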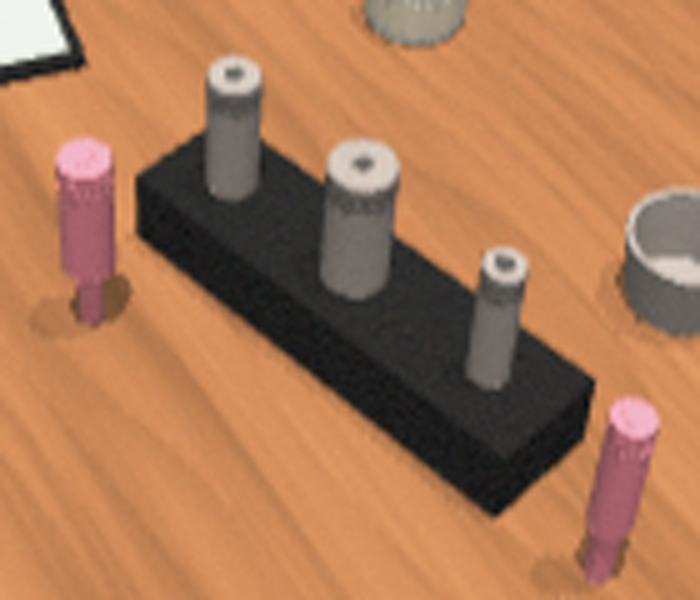

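View pics/tc.png

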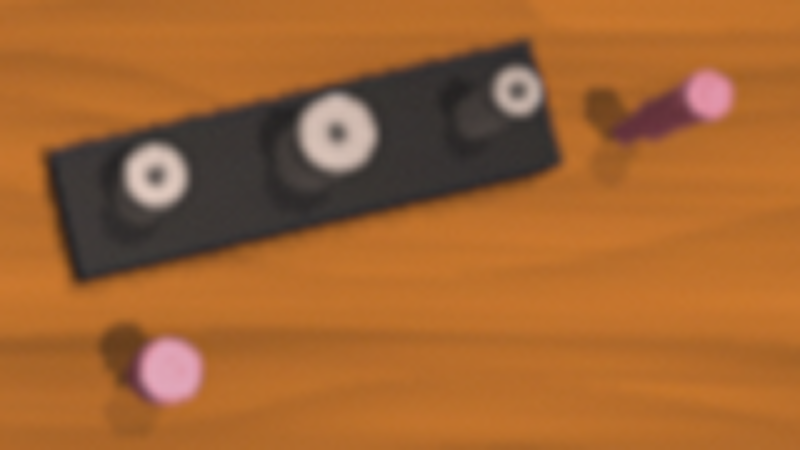

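The 29 mm plunger is the left one in the top view: the middle barrel is clearly the thickest and the right one the thinnest. Its axis is at about (0.555, -0.1245), and the mirror centre is at (0.506, 0.142). I'll grip it from above, closing across the rack.

```bash
cat >> h.py <<'E'
def plan(p,M):
    s=manip.get_state(); r=rot(s['ee_rot'])
    print('shift',r.inv().apply(np.array(p)-s['position']).round(4),'turn',np.degrees((r.inv()*R.from_matrix(M)).as_rotvec()).round(2))
def down(a):
    y=np.array([np.cos(a),np.sin(a),0]);z=np.array([0,0,-1.]);return np.c_[np.cross(y,z),y,z]
E
python3 - <<'E'
import cv2
from h import *
t=cv2.imread('pics/top0.png')
# white ring centroids and areas
m=(t.min(2)>150).astype(np.uint8);m[:165]=0;m[205:]=0;m[:,:335]=0;m[:,440:]=0
for c in cv2.findContours(m,0,2)[0]:
    if len(c)>4:
        (u,v),r=cv2.minEnclosingCircle(c);print(u,v,r,cast('top',u,v,.13).round(4), (cast('top',u+r,v,.13)-cast('top',u-r,v,.13)).round(4))
plan([.555,-.1245,.231],down(np.radians(14.7)))
E
```

```text
355.71429443359375 194.7142791748047 5.4399309158325195 [ 0.5557 -0.122   0.13  ] [ 0.0005 -0.0261  0.    ]
392.0 186.0 6.708303928375244 [ 0.5785 -0.2091  0.13  ] [ 0.0006 -0.0323  0.    ]
428.0 178.0 3.6056511402130127 [ 0.5997 -0.2962  0.13  ] [ 0.0003 -0.0174  0.    ]
shift [-5.518e-01 -4.365e-01  1.000e-04] turn [-9.000e-02  3.000e-02  4.861e+01]
```

servo_tool --series "-0.036 -0.029 0 0 0 0 0; -0.073 -0.058 0 0 0 0 0; -0.11 -0.087 0 0 0 0 0; -0.147 -0.116 0 0 0 0 0; -0.184 -0.1455 0 0 0 0 0" --squeeze 60

```text
clock: 0.6
position: [0.3575, 0.2994, 0.231]
ee_rot: [-0.0, 0.23, 0.973, -0.0]
contact_force: [1.7, -0.3, -0.8]
width: 0.0853
gripper_force: 0.0
```

servo_tool --series "-0.036 -0.029 0 0 0 0 0; -0.073 -0.058 0 0 0 0 0; -0.11 -0.087 0 0 0 0 0; -0.147 -0.116 0 0 0 0 0; -0.184 -0.1455 0 0 0 0 0"

```text
clock: 1.1
position: [0.4566, 0.0867, 0.2311]
ee_rot: [-0.0, 0.231, 0.973, 0.0]
contact_force: [1.0, 0.5, 0.6]
width: 0.0852
gripper_force: 0.0
```

servo_tool --series "-0.036 -0.029 0 0 0 0 0.2; -0.073 -0.058 0 0 0 0 0.2; -0.11 -0.087 0 0 0 0 0.2; -0.147 -0.116 0 0 0 0 0.2; -0.184 -0.1455 0 0 0 0 0.2"

```text
clock: 1.6
position: [0.5557, -0.1259, 0.2309]
ee_rot: [-0.0, 0.231, 0.973, 0.0]
contact_force: [0.8, -0.2, 0.4]
width: 0.0689
gripper_force: 0.0
```

servo_tool --series "0 0 0 0 0 8.5 0.2; 0 0 0 0 0 17 0.2; 0 0 0 0 0 25.5 0.2; 0 0 0 0 0 34 0.2; 0 0 0 0 0 42 0.2"

```text
clock: 2.1
position: [0.5551, -0.1242, 0.2307]
ee_rot: [-0.001, 0.567, 0.824, -0.0]
contact_force: [0.3, -0.7, -0.2]
width: 0.0678
gripper_force: 0.0
```

servo_tool --series "0 0 0 0 0 6.6 0.2; 0 0 0 0 0 6.6 0.2; 0 0 0 0 0 6.6 0.2"

```text
clock: 2.4
position: [0.5552, -0.1241, 0.231]
ee_rot: [-0.0, 0.61, 0.793, -0.0]
contact_force: [1.2, 0.1, -1.1]
width: 0.0682
gripper_force: 0.0
```

```bash
python3 - <<'E'
from h import *
s=manip.get_state();print(s['clock'],s['position'],s['qpos'].round(3),s['width'])
plan([.5555,-.1235,.231],down(np.radians(14.7)))
E
```

```text
2.4 [ 0.55522304 -0.12409239  0.23095783] [-0.342  0.267  1.518  0.     1.357 -0.601] 0.06824866147490442
shift [ 0.0005  0.0004 -0.    ] turn [-0.03 -0.03  0.15]
```

servo_tool --series "0 0 0.03 0 0 0 0.2; 0 0 0.06 0 0 0 0.2; 0 0 0.085 0 0 0 0.2; 0 0 0.105 0 0 0 0.2; 0 0 0.12 0 0 0 0.2"

```text
clock: 2.9
position: [0.5546, -0.1238, 0.1096]
ee_rot: [-0.001, 0.61, 0.792, -0.0]
contact_force: [0.4, -0.5, 0.7]
width: 0.0681
gripper_force: 0.0
```

servo_tool --series "0 0 0.012 0 0 0 0.2; 0 0 0.023 0 0 0 0.2; 0 0 0.033 0 0 0 0.2; 0 0 0.041 0 0 0 0.2; 0 0 0.041 0 0 0 0.2"

```text
clock: 3.4
position: [0.5548, -0.1239, 0.0693]
ee_rot: [-0.001, 0.611, 0.792, -0.0]
contact_force: [-0.4, -0.6, 0.3]
width: 0.0685
gripper_force: 0.0
```

```bash
python3 - <<'E'
from h import *
import cv2
cv2.imwrite('pics/s1.png',cv2.resize(eyes.get_image('side')[150:310,270:470,::-1],None,fx=3.5,fy=3.5))
E
```

```text
(no output)
```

View pics/s1.png

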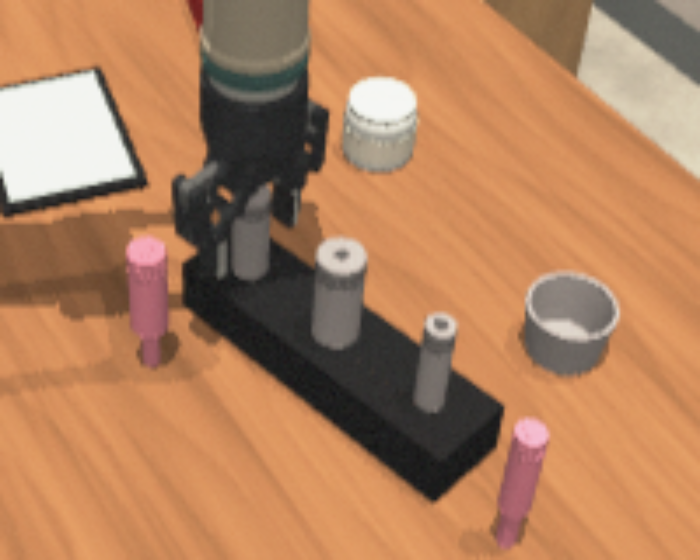

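The left plunger (crop about (250,230)) stands between the open fingers, and nothing else is touched. Closing.

servo_tool --series "0 0 0 0 0 0 0.6; 0 0 0 0 0 0 0.8; 0 0 0 0 0 0 1; 0 0 0 0 0 0 1; 0 0 0 0 0 0 1" --squeeze 60

```text
clock: 3.95
position: [0.5561, -0.1242, 0.0711]
ee_rot: [0.001, 0.611, 0.792, 0.0]
contact_force: [1.1, 0.3, 4.9]
width: 0.028
gripper_force: 58.9
```

servo_tool --series "0 0 0 0 0 0 1; 0 0 0 0 0 0 1; 0 0 0 0 0 0 1"

```text
clock: 4.25
position: [0.5562, -0.1243, 0.0711]
ee_rot: [0.001, 0.611, 0.792, 0.0]
contact_force: [0.4, 0.9, 6.5]
width: 0.0279
gripper_force: 58.9
```

The width reads 28 mm, so this is the 29 mm plunger. Drawing it straight up.

servo_tool --series "0 0 -0.008 0 0 0 1; 0 0 -0.02 0 0 0 1; 0 0 -0.035 0 0 0 1; 0 0 -0.05 0 0 0 1; 0 0 -0.065 0 0 0 1"

```text
clock: 4.75
position: [0.5542, -0.1239, 0.136]
ee_rot: [-0.001, 0.611, 0.792, -0.001]
contact_force: [-0.1, 0.6, -1.3]
width: 0.0274
gripper_force: 59.9
```

servo_tool --series "0 0 -0.02 0 0 0 1; 0 0 -0.05 0 0 0 1; 0 0 -0.09 0 0 0 1; 0 0 -0.13 0 0 0 1; 0 0 -0.17 0 0 0 1"

```text
clock: 5.25
position: [0.5538, -0.1238, 0.307]
ee_rot: [-0.001, 0.611, 0.792, -0.001]
contact_force: [0.0, -0.0, -2.7]
width: 0.0275
gripper_force: 59.9
```

```bash
python3 - <<'E'
from h import *
from scipy.optimize import least_squares
s=manip.get_state();print(s['clock'],s['position'],s['qpos'].round(3),s['width'],s['gripper_force'],s['contact_force'])
y=np.array([1.,0,0]);z=np.array([0,1.,0]);M=np.c_[np.cross(y,z),y,z]
plan([.506,.142+.019,.32],M)
plan([.506,.142+.019,.32],down(np.radians(14.7)))
E
```

```text
5.25 [ 0.5538136  -0.12380917  0.3069526 ] [-0.342  0.234  1.378 -0.     1.532 -0.599] 0.02754547782834592 59.90096390247345 [ 1.65762851e-03 -2.35126802e-02 -2.70871855e+00]
shift [ 0.2876  0.026  -0.0128] turn [-11.66  89.41  11.43]
shift [ 0.2876  0.026  -0.0128] turn [-0.14 -0.07  0.01]
```

Load is about 2.7 N, so the plunger is drawn and held. Next I'll carry it over the mirror and tilt it about the tool y axis.

servo_tool --series "0.03 0 0 0 0 0 1; 0.07 0.005 0 0 0 0 1; 0.11 0.01 0 0 0 0 1; 0.15 0.015 0 0 0 0 1; 0.18 0.015 0 0 0 0 1"

```text
clock: 5.75
position: [0.5224, 0.0559, 0.3054]
ee_rot: [-0.001, 0.61, 0.792, -0.0]
contact_force: [0.6, 0.1, -2.8]
width: 0.0278
gripper_force: 60.0
```

servo_tool --series "0.03 0 0 0 0 0 1; 0.07 0 0 0 0 0 1; 0.095 0.005 0 0 0 0 1; 0.105 0.01 0 0 0 0 1; 0.105 0.01 0 0 0 0 1"

```text
clock: 6.25
position: [0.5068, 0.1586, 0.3053]
ee_rot: [-0.0, 0.61, 0.792, -0.001]
contact_force: [0.4, -0.0, -2.2]
width: 0.0275
gripper_force: 60.0
```

servo_tool --series "0 0 0 0 3 0 1; 0 0 0 0 8 0 1; 0 0 0 0 14 0 1; 0 0 0 0 20 0 1; 0 0 0 0 25 0 1"

```text
clock: 6.75
position: [0.5075, 0.1553, 0.3053]
ee_rot: [-0.172, 0.597, 0.772, 0.133]
contact_force: [-0.5, 0.1, -3.5]
width: 0.0278
gripper_force: 59.8
```

```bash
python3 - <<'E'
from h import *
s=manip.get_state();print(s['clock'],s['position'],s['qpos'].round(3),s['width'],s['gripper_force'],s['contact_force'])
print(rot(s['ee_rot']).as_matrix().round(3))
E
```

```text
6.75 [0.50745278 0.15529502 0.30528529] [-0.117  0.213  1.494  0.406  1.601 -0.393] 0.027760562450530494 59.8343700170517 [-0.53618838  0.14849695 -3.45274291]
[[-0.228  0.968 -0.107]
 [ 0.877  0.252  0.41 ]
 [ 0.424 -0.    -0.906]]
```

servo_tool --series "0 0 0 0 6 0 1; 0 0 0 0 12 0 1; 0 0 0 0 18 0 1; 0 0 0 0 24 0 1; 0 0 0 0 30 0 1"

```text
clock: 7.25
position: [0.5077, 0.1552, 0.3049]
ee_rot: [-0.365, 0.542, 0.702, 0.283]
contact_force: [0.4, 0.5, -2.4]
width: 0.0279
gripper_force: 59.9
```

servo_tool --series "0 0 0 0 6 0 1; 0 0 0 0 12 0 1; 0 0 0 0 18 0 1; 0 0 0 0 24 0 1; 0 0 0 0 30 0 1"

```text
clock: 7.75
position: [0.5078, 0.1556, 0.3044]
ee_rot: [-0.534, 0.451, 0.583, 0.414]
contact_force: [-0.2, 0.4, -2.2]
width: 0.0279
gripper_force: 60.0
```

servo_tool --series "0 0 0 0 3 0 1; 0 0 0 0 5 0 1; 0 0 0 0 5 0 1; 0 0 0 0 5 0 1"

```text
clock: 8.15
position: [0.5073, 0.1577, 0.3056]
ee_rot: [-0.559, 0.432, 0.561, 0.432]
contact_force: [0.3, -0.5, -2.2]
width: 0.0279
gripper_force: 60.1
```

```bash
python3 - <<'E'
from h import *
import cv2
s=manip.get_state();print(s['clock'],s['position'],s['qpos'].round(3),s['qd'].round(3),s['width'],s['gripper_force'])
print(rot(s['ee_rot']).as_matrix().round(3))
a=eyes.get_image('side');b=eyes.get_image('top')
cv2.imwrite('pics/f1.png',cv2.resize(np.vstack([a[50:300,150:450],b[80:330,150:450]])[:,:,::-1],None,fx=1.2,fy=1.2))
E
```

```text
8.15 [0.5072754  0.15772976 0.30564636] [-0.424  0.629  1.723  1.051  2.033 -0.909] [ 0.005 -0.016 -0.005  0.003  0.002 -0.001] 0.027880643432142294 60.06452679634094
[[-0.002  0.967 -0.254]
 [ 0.001  0.254  0.967]
 [ 1.     0.001 -0.002]]
```

View pics/f1.png

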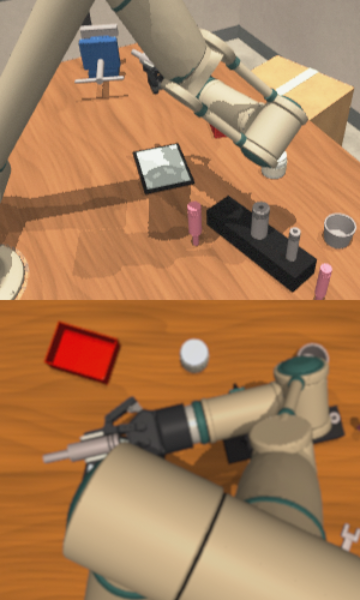

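The plunger points out along the fingers, level as far as this shows, with the foot near top-view pixel (187,212). The other plungers and bystanders are in place. I'll check the tilt against the projected expected axis.

```bash
python3 - <<'E'
from h import *
import cv2
s=manip.get_state();r=rot(s['ee_rot']);p=s['position']
out=[]
for n in('side','top'):
    im=eyes.get_image(n)[:,:,::-1].copy()
    pf=[proj(n,p+r.apply([0,0,d])) for d in (-.019+.082,-.019+.04,-.019-.04)];print(n,np.round(pf,1))
    u,v=map(int,pf[0]);u0,v0=max(u-50,0),max(v-40,0)
    c=cv2.resize(im[v0:v0+80,u0:u0+100],None,fx=5,fy=5)[:300] if 0 else cv2.resize(im[v0:v0+60,u0:u0+100],None,fx=5,fy=5)
    for a in pf:cv2.circle(c,(int((a[0]-u0+.5)*5),int((a[1]-v0+.5)*5)),3,(0,255,0),-1)
    out.append(c)
cv2.imwrite('pics/f2.png',np.vstack(out))
E
```

```text
side [[260.2  93.8]
 [269.5  99. ]
 [288.1 109.6]]
top [[187.  212.5]
 [208.5 207.4]
 [249.2 197.6]]
```

View pics/f2.png

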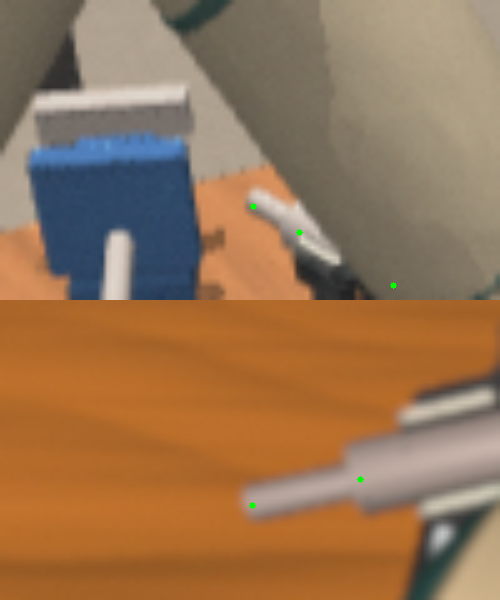

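The foot and shoulder lie within about 2 px of the predicted level axis in both views, so the plunger is level and over the mirror centre. Handing in.

```bash
python3 -c "
from rig import manip
s=manip.get_state();print(s['clock'],abs(s['qd']).max(),s['gripper_force'])
print(manip.sign_off())"
```

```text
8.35 0.0032924729857192496 60.06412625312805
the job is handed in; nothing more can be done
None
```

The 29 mm plunger was drawn straight up, turned level and handed in held still about 30 cm above the bench over the mirror's centre, with the other plungers and bystanders not touched; the verdict was not reported back.

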